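# Put the seasonings away in their rack and stand

### The arm

A 6-joint arm with a two-finger parallel gripper is mounted at the origin on a cart in front of the work surface, level with it; the furniture and walls round the work are solid. World frame = base frame: x ahead of the robot, y to its left, z up, the work surface at z = 0. Lengths are in m, angles in rad, forces in N, time in s.
With the tool pointing down it reaches from about 0.325 to 0.775 m from the base axis. Payload 5.5 kg.
Tool frame: the origin (TCP) lies between the finger pads; the fingertips stand 17 mm ahead of it and the grasp point (between the pads) lies 2 mm behind it; z points along the fingers, y is the line along which they close (so a half turn about z gives the same grasp; the last joint's range is limited). The gripper opens to 85 mm and grips with 20 to 120 N. Pads are 22 mm wide; open, the fingers measure 114 mm over their backs; the gripper's body (76 mm by 85 mm) begins 54 mm behind the grasp point. The pads swing forward as they close: fully open they stand 13 mm farther back than shut.
Start: joints at [1.051, 0.091, 1.231, -0, 1.82, -0.057], TCP at [0.268, 0.537, 0.248] pointing down, gripper open.
Joint ranges: [-2.87, 2.87], [-0.86, 2.18], [0.17, 2.46], [-1.51, 4.65], [0.06, 2.69], [-2.65, 2.65]. Speed limits (rad/s): [2.57, 2.57, 3.01, 3.14, 3.14, 3.14].

### API

Orientations are given as a rotation vector (axis times angle).
In Python, from workcell import ctrl gives the robot as it stands.
- The arm moves only by the tool send_rows, never from a script. Its argument "plan" is a list of rows, each an object with "hand": the gripper's target within -1 to 1 (fully open at 1, half-way at 0, shut at -1); "offset": the shift along the tool's x, y, z scaled (see below), a list of three; "twist": the turn about the tool's z scaled (see below). A call has 1 to 12 rows; each row shifts and turns the commanded pose from where the row before left it, along the tool's axes as they then stand; what a row does not reach is not made up. The controller multiplies each number of a shift by 0.025 m and each number of a turn by 60 degrees. A row lasts 1/8 s, in which the tool goes at most 62.5 mm and 10.7 degrees, less where a joint would pass 70% of its speed; a pose out of reach is approached as far as the arm can. A call with a number of a shift or a turn outside -1 to 1 is refused whole. A call with a gripper value outside its range is refused whole. The fingers move at their own pace and stop on an object; the grip force is fixed at half the most. Time passes only in rows, so rows that do not move let the fingers close. It gives the time, the measured TCP pose, the force, the opening and the grip force at its end, in the units of the state.
- ctrl.get_state(): the state, without advancing time (a new reading comes with each control period).
- ctrl.grab_frame(name): name is "scene" or "top" or "wrist"; returns (picture, depth): 480x640x3 uint8, red, green, blue; 480x640 float32, m along the optical axis (not along the pixel's ray), 0 where there is no reading.
- ctrl.camera_params(name): a dict with "fx", "fy", "cx", "cy" (pixels), "R" (3x3) and "t" (3): a world point X has camera coordinates R X + t. Camera axes: x right, y down, z forward; pixel columns grow to the right and rows downward; lengths in m; the calibration is good to about 2 mm. A picture is of the moment at which its call begins: read the wrist's pose just before it. camera_params takes no time and is no camera call; for the wrist camera it gives the pose at the moment of the call.
- ctrl.finish_job(): hands the job in; it is judged then, once.
The state is a dict: "time": time; "qpos": joint angles; "dq": joint speeds; "joint_efforts": joint torques, N m; "ee_pos": TCP position; "ee_rot": TCP orientation; "ft_force": force on the tool from outside, world axes, zero at the start; "wrist_torque": the same for the moment, N m; "width": opening from 0.0 (shut) to 1.0 (fully open); "grasp_force": force on a finger pad.
Only numpy, scipy, OpenCV 4.12 (cv2) and the standard library are available. Lean on these libraries where they do the work, as an engineer would, in place of code of your own. Each camera call takes 0.05 s, during which the arm holds its last target. There are 200 camera calls.

### The job

Put the seasonings away: stand each of the three red-capped spice jars that stand in the middle of the worktop in front of you in a pocket of its own in the three-pocket spice rack, and stand the pepper mill and salt shaker from there in the two-pocket stand, the mill in the wide pocket and the shaker in the narrow one. Keep them upright all the way, leave each standing on its pocket's floor, and do not disturb the jam jar, the food tin or the garlic, which stay out for cooking.

Things in the scene. Friction and masses are not known exactly. Their poses are not given: they have to be found in the camera images.
- spice_rack: the spice rack (the block with three equal pockets), 220 x 80 mm: pocket centres at x = -70, 0 and +70 mm, y = 0, each 62 mm wide, one spice jar each. One block stands to the left, the other to the right of the loose things; which is which changes. Fixed reddish-brown wooden block, 24 mm high, flat-floored round pockets in a row along its x, 18 mm deep (floor 6 mm over the worktop). Origin: centre of its underside.
- cruet_stand: the salt and pepper stand (the block with two unequal pockets), 200 x 92 mm: the wide pocket, 74 mm, has its centre at x = -50 mm, y = 0; the narrow pocket, 60 mm, at x = +57 mm, y = 0. Fixed reddish-brown wooden block, 24 mm high, flat-floored round pockets in a row along its x, 18 mm deep (floor 6 mm over the worktop). Origin: centre of its underside.
- spice_2: loose glass spice jar, one of three alike: the first; it stands between the two blocks (other jars far away on the right are not meant); round, red screw cap, 106 mm high, body 42 mm across, cap 45 mm across from 85 mm up to the top; 0.11 kg. Stands upright. Origin: centre of its underside, z up along the jar.
- spice_3: loose glass spice jar, one of three alike: the second; it stands between the two blocks (other jars far away on the right are not meant); round, red screw cap, 106 mm high, body 42 mm across, cap 45 mm across from 85 mm up to the top; 0.11 kg. Stands upright. Origin: centre of its underside, z up along the jar.
- spice_4: loose glass spice jar, one of three alike: the third; it stands between the two blocks (other jars far away on the right are not meant); round, red screw cap, 106 mm high, body 42 mm across, cap 45 mm across from 85 mm up to the top; 0.11 kg. Stands upright. Origin: centre of its underside, z up along the jar.
- salt_shaker: loose salt shaker: squat clear glass body with a grey rounded top, 90 mm high, 44 mm across up to about 60 mm, its top 34 mm across or less from 74 mm up; 0.10 kg. Origin: centre of its underside, z up.
- pepper_mill: loose dark turned-wood pepper mill, the tallest thing among the seasonings: 160 mm high, 58 mm across at the foot; its round head (50 mm across at the widest, 116 to 149 mm up, fixed to the body) carries a 12 mm knob on top; 0.18 kg. The head is a good place to grip. Origin: centre of its underside, z up.
- jam_jar: jam jar with a yellow lid, 69 mm across, 101 mm high, 0.54 kg. Loose, to be left where it stands. Origin: centre of its underside.
- tin_beans: food tin, 76 mm across, 110 mm high, 0.48 kg. Loose, to be left where it stands. Origin: centre of its underside. Fixed tall things near: a utensil pot 110 mm wide at x 0.62, y -0.48 m; a fruit bowl and others beyond x 0.65 m.
- garlic: garlic bulb, 53 mm across, 53 mm high, 0.03 kg. Loose, to be left where it stands. Origin: centre of its underside.
Things that resemble listed ones, but are neither listed nor needed, are in the scene too. What is shaped like the spice_2 but green is not meant.

How it is judged:
By the outcome, as a careful person would: the job done as asked, in the order asked, and still so for the second after the job is handed in, with the robot touching nothing.
It also fails if it takes over 128 s, if anything falls off the work surface, if the arm or the gripper's body presses on something with over 40 N, if the wrist force passes 120 N, or if a joint passes its speed limit or range.

## Working session

There is one attempt and no reset: what is moved stays moved. The work goes in short steps, Python scripts to look and compute and a tool call to move; the robot and the scene stay as the last step left them, time stands still between calls to the robot, and variables do not carry over. Pictures are saved under pics/ and viewed, at most 14 in all, crops included, and the job is handed in when it is done.

Besides the shell and the picture viewer there is one more tool, called after "Emit:" as name([rows], argument=value, ...), one row to a line, values as JSON. send_rows: Moves the arm, as the interface text tells. Shifts and turns lie within -1 to 1; 1 stands for 0.025 m of shift or 60 degrees of turn. Its arguments: {"type":"object","properties":{"plan":{"type":"array"}},"required":["plan"]}

```bash
mkdir -p pics; ls; cat > h.py <<'E'
import numpy as np,cv2
from workcell import ctrl
def grab(n,save=None):
    p=ctrl.camera_params(n); im,d=ctrl.grab_frame(n)
    if save: cv2.imwrite('pics/'+save,im[:,:,::-1])
    v,u=np.mgrid[0:480,0:640]
    c=np.stack([(u-p['cx'])/p['fx']*d,(v-p['cy'])/p['fy']*d,d],-1)
    W=(c-p['t'])@np.array(p['R']); W[d==0]=np.nan
    return im,d,W,p
E
python3 - <<'E'
from h import *
for n in('top','scene'):
    im,d,W,p=grab(n,n+'1.png'); np.savez(n+'1.npz',im=im,d=d,W=W)
    R=np.array(p['R']);print(n,-R.T@p['t'],R.round(2).tolist(),p['fx'])
s=ctrl.get_state();print(s)
E
```

```text
pics
top [0.35994198 0.018044   1.33168786] [[-0.0, -1.0, -0.03], [-0.99, 0.01, -0.16], [0.16, 0.02, -0.99]] 623.0882797771577
scene [-0.26309955 -0.6487896   0.73782709] [[0.62, -0.78, -0.02], [-0.43, -0.33, -0.84], [0.65, 0.53, -0.54]] 474.11508846400767
{'time': 0.1, 'qpos': array([ 1.05131858e+00,  9.17977901e-02,  1.23177690e+00, -4.31708426e-06,
        1.81979585e+00, -5.67110375e-02]), 'dq': array([ 2.60656931e-04, -1.50971545e-03, -2.24148039e-03,  1.25223012e-03,
       -2.87796988e-05, -5.34016574e-04]), 'joint_efforts': array([ 2.78428750e-03, -4.60214424e+01, -4.19216394e+01, -1.68704955e-04,
        1.06599202e-02,  2.76033148e-06]), 'ee_pos': array([0.26775297, 0.5366939 , 0.24724894]), 'ee_rot': array([-7.20329756e-01, -3.05738022e+00,  2.67904055e-03]), 'ft_force': array([-0.51492842,  0.02193566, -0.8992477 ]), 'wrist_torque': array([ 0.01800695, -0.05461348, -0.05628036]), 'grasp_force': 0.0, 'width': 1.0001703446852737}
```

View pics/top1.png

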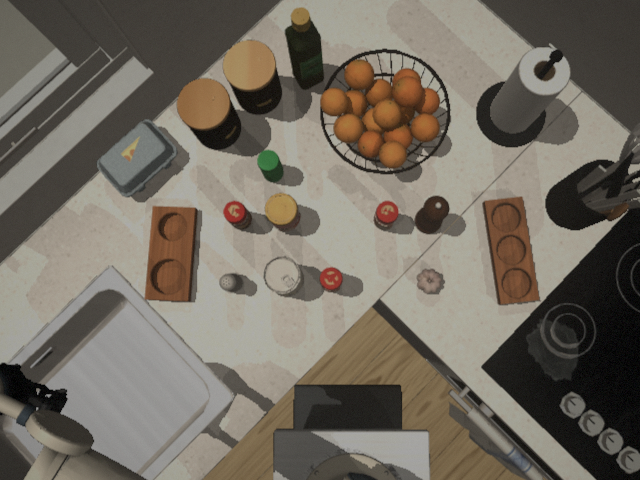

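View pics/scene1.png

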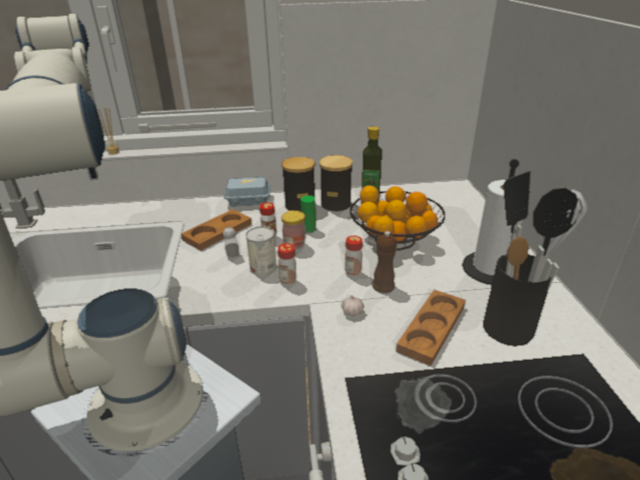

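Top view: the two-pocket stand is at the left (170,253), with its wide pocket at (169,278) and narrow one at (173,226). The rack is at the right (511,250). Red caps are at (236,212), (386,213) and (331,279), the mill at (434,210) and the salt at (230,281). To be left alone: jam (282,210), tin (284,276), garlic (430,281) and the green jar (270,163).

```bash
python3 - <<'E'
from h import *
W=np.load('top1.npz')['W']
for n,(u,v),lo,hi in [('jarA',(236,212),.095,.125),('jarB',(386,213),.095,.125),('jarC',(331,279),.095,.125),('mill',(434,208),.115,.155),('salt',(230,281),.06,.1),('jam',(282,205),.09,.12),('tin',(284,272),.09,.13),('garlic',(430,281),.02,.08),('green',(268,158),.09,.13)]:
    w=W[v-32:v+33,u-32:u+33].reshape(-1,3); m=(w[:,2]>lo)&(w[:,2]<hi); q=w[m]
    s=W[v,u]; q=q[np.hypot(*(q-s)[:,:2].T)<.05]
    c,r=cv2.minEnclosingCircle(q[:,:2].astype(np.float32))
    print(n,'c',np.round(c,4),'r',round(r,4),'mid',((q.min(0)+q.max(0))/2).round(4)[:2],'z',q[:,2].max().round(3),len(q))
for n,(a,b,c,d) in [('cruet',(135,195,205,312)),('rack',(475,190,548,312))]:
    w=W[b:d,a:c]; m=(w[...,2]>.017)&(w[...,2]<.035)
    k,l,st,ce=cv2.connectedComponentsWithStats(m.astype(np.uint8)); i=1+np.argmax(st[1:,4]); q=w[l==i]
    (cx,cy),sz,an=cv2.minAreaRect((q[:,:2]*1000).astype(np.float32)); box=cv2.boxPoints(((cx,cy),sz,an))
    print(n,cx,cy,sz,an,'z',np.median(q[:,2])); print(box.round(0).tolist())
    # pockets: floor points inside box
    hole=(w[...,2]<.015)
    k,l,st,ce=cv2.connectedComponentsWithStats(hole.astype(np.uint8))
    for j in range(1,k):
        if st[j,4]>80: print(' hole',w[l==j].mean(0).round(4),st[j,4],(w[l==j].max(0)-w[l==j].min(0)).round(3))
E
```

```text
jarA c [0.5905 0.2335] r 0.0227 mid [0.5902 0.2333] z 0.114 391
jarB c [ 0.5879 -0.0732] r 0.023 mid [ 0.5884 -0.0729] z 0.116 403
jarC c [0.455 0.039] r 0.0223 mid [0.4546 0.0385] z 0.115 403
mill c [ 0.5887 -0.1664] r 0.0252 mid [ 0.5887 -0.1662] z 0.155 499
salt c [0.451  0.2475] r 0.0183 mid [0.4519 0.247 ] z 0.095 258
jam c [0.596  0.1401] r 0.0336 mid [0.595  0.1389] z 0.11 842
tin c [0.4626 0.1363] r 0.0379 mid [0.4617 0.1357] z 0.117 1140
garlic c [ 0.4554 -0.1637] r 0.0267 mid [ 0.4556 -0.1648] z 0.055 471
green c [0.6951 0.1657] r 0.0232 mid [0.6955 0.1661] z 0.114 409
cruet 517.7642211914062 382.7654113769531 (95.12828826904297, 201.46336364746094) 87.59746551513672 z 0.025215195909835855
[[415.0, 339.0], [616.0, 331.0], [620.0, 426.0], [419.0, 435.0]]
 hole [0.5186 0.3904 0.0017] 4024 [0.254 0.204 0.18 ]
 hole [0.576  0.3837 0.0074] 559 [0.058 0.056 0.016]
 hole [0.468  0.3881 0.0076] 893 [0.073 0.071 0.016]
rack 520.4044189453125 -337.3095703125 (220.23428344726562, 83.8332748413086) 6.001920223236084 z 0.02476996877667475
[[407.0, -307.0], [415.0, -391.0], [634.0, -367.0], [626.0, -284.0]]
 hole [ 0.5184 -0.3445  0.0016] 4737 [0.262 0.167 0.023]
 hole [ 0.5919 -0.3333  0.0073] 615 [0.06  0.059 0.015]
 hole [ 0.5218 -0.341   0.0075] 632 [0.059 0.057 0.015]
 hole [ 0.4517 -0.3484  0.0076] 652 [0.06  0.058 0.016]
```

```bash
cat >> h.py <<'E'
from scipy.spatial.transform import Rotation as Ro
P=dict(A=(.5905,.2335),B=(.588,-.073),C=(.4548,.0388),mill=(.5887,-.1663),salt=(.4512,.2473),
 r1=(.590,-.332),r2=(.5206,-.339),r3=(.451,-.346),wide=(.468,.386),narrow=(.575,.382))
def go(*names):
    s=ctrl.get_state(); R=Ro.from_rotvec(s['ee_rot']).as_matrix(); p=np.array(s['ee_pos'])
    yaw=np.degrees(np.arctan2(R[1,1],R[0,1]))
    print('t',round(s['time'],2),'p',p.round(4),'yaw',yaw.round(1),'tilt',R[:2,2].round(3),'w',round(s['width'],3),'gf',round(s['grasp_force'],1))
    for n in names:
        t,yw=n if isinstance(n,tuple) else (n,yaw)
        a=np.radians(yw); y=np.array([np.cos(a),np.sin(a)]); x=np.array([-y[1],y[0]])
        d=np.array(P[t])-p[:2]
        print(t,'yaw',round(yw,1),'units x,y',(x@d/.025).round(2),(y@d/.025).round(2),'twist rows .178:',((yaw-yw)/60/.178).round(2))
E
python3 -c "
from h import *
go(('A',0))"
```

```text
t 0.1 p [0.2678 0.5367 0.2472] yaw 63.5 tilt [-0.001 -0.002] w 1.0 gf 0.0
A yaw 0 units x,y -12.13 12.91 twist rows .178: 5.94
```

Emit:
send_rows([
  {"hand":1,"offset":[0,0,0],"twist":0.176},
  {"hand":1,"offset":[0,0,0],"twist":0.176},
  {"hand":1,"offset":[0,0,0],"twist":0.176},
  {"hand":1,"offset":[0,0,0],"twist":0.176},
  {"hand":1,"offset":[0,0,0],"twist":0.176},
  {"hand":1,"offset":[0,0,0],"twist":0.176},
  {"hand":1,"offset":[-0.93,0.99,0],"twist":0},
  {"hand":1,"offset":[-0.93,0.99,0],"twist":0},
  {"hand":1,"offset":[-0.93,0.99,0],"twist":0},
  {"hand":1,"offset":[-0.93,0.99,0],"twist":0},
  {"hand":1,"offset":[-0.93,0.99,0],"twist":0},
  {"hand":1,"offset":[-0.93,0.99,0],"twist":0},
])

```text
time: 1.6
ee_pos: [0.4173, 0.3968, 0.2477]
ee_rot: [-2.219, -2.224, 0.002]
ft_force: [0.4, -0.1, -0.4]
width: 0.998
grasp_force: 0.0
```

```bash
python3 -c "
from h import *
go('A')"
```

```text
t 1.6 p [0.4173 0.3968 0.2477] yaw 0.1 tilt [-0.001 -0.001] w 0.998 gf 0.0
A yaw 0.1 units x,y -6.55 6.91 twist rows .178: 0.0
```

Emit:
send_rows([
  {"hand":1,"offset":[-0.93,0.99,0],"twist":0},
  {"hand":1,"offset":[-0.93,0.99,0],"twist":0},
  {"hand":1,"offset":[-0.93,0.99,0],"twist":0},
  {"hand":1,"offset":[-0.93,0.99,0],"twist":0},
  {"hand":1,"offset":[-0.93,0.99,0],"twist":0},
  {"hand":1,"offset":[-0.94,0.99,0],"twist":0},
  {"hand":1,"offset":[-0.97,0.98,0],"twist":0},
  {"hand":1,"offset":[0,0,0],"twist":0},
])

```text
time: 2.6
ee_pos: [0.5912, 0.2321, 0.2469]
ee_rot: [-2.222, -2.22, 0.003]
ft_force: [0.7, 0.2, -0.1]
width: 0.998
grasp_force: 0.0
```

```bash
python3 - <<'E'
from h import *
go('A')
im,d,W,p=grab('wrist','w1.png')
m=(W[...,2]>.095)&(W[...,2]<.12)&(np.hypot(W[...,0]-.59,W[...,1]-.233)<.04)
q=W[m]; 
if len(q)>20: print(len(q),cv2.minEnclosingCircle(q[:,:2].astype(np.float32)),np.median(q[:,2]))
E
```

```text
t 2.6 p [0.5912 0.2321 0.2469] yaw -0.1 tilt [-0.002 -0.001] w 0.998 gf 0.0
A yaw -0.1 units x,y 0.06 -0.03 twist rows .178: 0.0
3447 ((0.5907241106033325, 0.2335158735513687), 0.022688530385494232) 0.10752663084654887
```

View pics/w1.png

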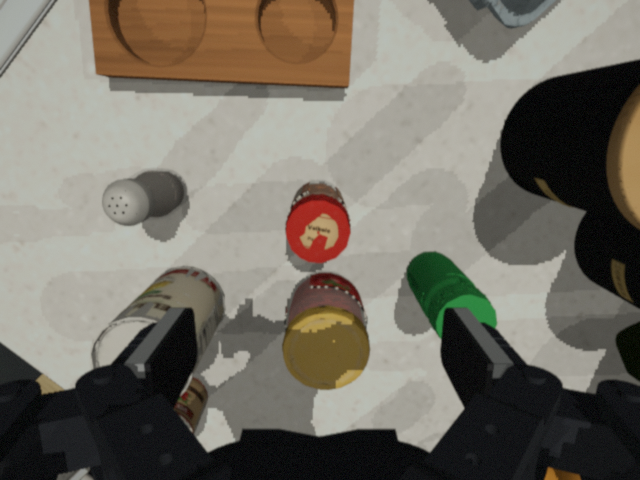

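The wrist view confirms the red cap at (318,230), 1.5 mm from the tool axis. The jam lid is at (326,345) and the green cap at (468,310); both are clear of the finger line.

Emit:
send_rows([
  {"hand":1,"offset":[0.06,0,0.91],"twist":0},
  {"hand":1,"offset":[0,0,0.91],"twist":0},
  {"hand":1,"offset":[0,0,0.91],"twist":0},
  {"hand":1,"offset":[0,0,0.91],"twist":0},
  {"hand":1,"offset":[0,0,0.91],"twist":0},
  {"hand":1,"offset":[0,0,0.91],"twist":0},
  {"hand":1,"offset":[0,0,0.9],"twist":0},
  {"hand":-1,"offset":[0,0,0],"twist":0},
  {"hand":-1,"offset":[0,0,0],"twist":0},
  {"hand":-1,"offset":[0,0,0],"twist":0},
  {"hand":-1,"offset":[0,0,0],"twist":0},
  {"hand":-1,"offset":[0,0,0],"twist":0},
])

```text
time: 4.15
ee_pos: [0.5907, 0.236, 0.0912]
ee_rot: [2.218, 2.223, 0.004]
ft_force: [-0.3, 1.3, 5.4]
width: 0.505
grasp_force: 61.5
```

Emit:
send_rows([
  {"hand":-1,"offset":[0,0,-0.8],"twist":0},
  {"hand":-1,"offset":[0,0,-0.8],"twist":0},
  {"hand":-1,"offset":[0,0,-0.8],"twist":0.175},
  {"hand":-1,"offset":[0,0,-0.8],"twist":0.175},
  {"hand":-1,"offset":[0,0,-0.8],"twist":0.175},
  {"hand":-1,"offset":[0,0,-0.8],"twist":0.175},
  {"hand":-1,"offset":[0,0,-0.8],"twist":0.175},
  {"hand":-1,"offset":[0,0,0],"twist":0.175},
  {"hand":-1,"offset":[0,0,0],"twist":0.175},
  {"hand":-1,"offset":[0,0,0],"twist":0.175},
])

```text
time: 5.4
ee_pos: [0.5901, 0.2355, 0.2309]
ee_rot: [-3.137, -0.158, -0.002]
ft_force: [0.8, -0.3, -0.8]
width: 0.506
grasp_force: 61.2
```

```bash
python3 -c "
from h import *
go('r3')"
```

```text
t 5.4 p [0.5901 0.2355 0.2309] yaw -84.2 tilt [0.001 0.   ] w 0.506 gf 61.2
r3 yaw -84.2 units x,y -7.87 22.58 twist rows .178: 0.0
```

Emit:
send_rows([
  {"hand":-1,"offset":[-0.33,0.94,0],"twist":0},
  {"hand":-1,"offset":[-0.33,0.94,0],"twist":0},
  {"hand":-1,"offset":[-0.33,0.94,0],"twist":0},
  {"hand":-1,"offset":[-0.33,0.94,0],"twist":0},
  {"hand":-1,"offset":[-0.33,0.94,0],"twist":0},
  {"hand":-1,"offset":[-0.33,0.94,0],"twist":0},
  {"hand":-1,"offset":[-0.33,0.94,0],"twist":0},
  {"hand":-1,"offset":[-0.33,0.94,0],"twist":0},
  {"hand":-1,"offset":[-0.33,0.94,0],"twist":0},
  {"hand":-1,"offset":[-0.33,0.94,0],"twist":0},
  {"hand":-1,"offset":[-0.33,0.94,0],"twist":0},
  {"hand":-1,"offset":[-0.33,0.94,0],"twist":0},
])

```text
time: 6.9
ee_pos: [0.5212, -0.0566, 0.2302]
ee_rot: [3.137, 0.167, 0.002]
ft_force: [0.9, -0.6, -1.3]
width: 0.504
grasp_force: 61.2
```

Emit:
send_rows([
  {"hand":-1,"offset":[-0.33,0.94,0],"twist":0},
  {"hand":-1,"offset":[-0.33,0.94,0],"twist":0},
  {"hand":-1,"offset":[-0.33,0.94,0],"twist":0},
  {"hand":-1,"offset":[-0.33,0.94,0],"twist":0},
  {"hand":-1,"offset":[-0.33,0.94,0],"twist":0},
  {"hand":-1,"offset":[-0.33,0.94,0],"twist":0},
  {"hand":-1,"offset":[-0.33,0.94,0],"twist":0},
  {"hand":-1,"offset":[-0.33,0.94,0],"twist":0},
  {"hand":-1,"offset":[-0.33,0.94,0],"twist":0},
  {"hand":-1,"offset":[-0.33,0.94,0],"twist":0},
  {"hand":-1,"offset":[-0.33,0.94,0],"twist":0},
  {"hand":-1,"offset":[-0.3,0.95,0],"twist":0},
])

```text
time: 8.4
ee_pos: [0.4534, -0.3476, 0.2302]
ee_rot: [3.136, 0.167, 0.001]
ft_force: [0.6, -1.3, -1.8]
width: 0.503
grasp_force: 61.2
```

Emit:
send_rows([
  {"hand":-1,"offset":[0,0,0.5],"twist":0},
  {"hand":-1,"offset":[0,0,0.5],"twist":0},
  {"hand":-1,"offset":[0,0,0.2],"twist":0},
])

```text
time: 8.78
ee_pos: [0.4538, -0.3454, 0.1976]
ee_rot: [-3.135, -0.169, 0.002]
ft_force: [-0.7, 0.0, -0.6]
width: 0.506
grasp_force: 61.3
```

```bash
python3 - <<'E'
from h import *
go('r3')
im,d,W,p=grab('wrist','w2.png')
E
```

```text
t 8.78 p [ 0.4538 -0.3454  0.1976] yaw -83.8 tilt [-0.002  0.002] w 0.506 gf 61.3
r3 yaw -83.8 units x,y -0.11 0.01 twist rows .178: 0.0
```

View pics/w2.png

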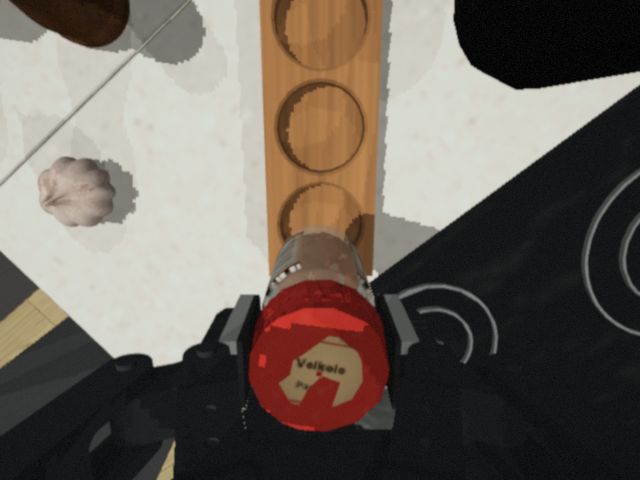

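The jar in the gripper (320,350) lines up with the near pocket (320,220), and the rack column is straight ahead.

Emit:
send_rows([
  {"hand":-1,"offset":[-0.11,0,0.8],"twist":0},
  {"hand":-1,"offset":[0,0,0.8],"twist":0},
  {"hand":-1,"offset":[0,0,0.8],"twist":0},
  {"hand":-1,"offset":[0,0,0.8],"twist":0},
  {"hand":-1,"offset":[0,0,0.4],"twist":0},
  {"hand":-1,"offset":[0,0,0.3],"twist":0},
  {"hand":-1,"offset":[0,0,0],"twist":0},
])

```text
time: 9.7
ee_pos: [0.4513, -0.3467, 0.1015]
ee_rot: [-3.137, -0.168, 0.0]
ft_force: [0.2, -0.6, -1.2]
width: 0.499
grasp_force: 61.3
```

Emit:
send_rows([
  {"hand":-1,"offset":[0,0,0.1],"twist":0},
  {"hand":-1,"offset":[0,0,0.06],"twist":0},
  {"hand":-1,"offset":[0,0,0],"twist":0},
])

```text
time: 10.07
ee_pos: [0.4514, -0.3468, 0.0979]
ee_rot: [3.137, 0.168, 0.0]
ft_force: [0.7, 0.7, -1.2]
width: 0.507
grasp_force: 61.3
```

Emit:
send_rows([
  {"hand":-1,"offset":[0,0,0.05],"twist":0},
  {"hand":-1,"offset":[0,0,0.04],"twist":0},
  {"hand":-1,"offset":[0,0,0],"twist":0},
])

```text
time: 10.45
ee_pos: [0.4517, -0.3469, 0.0971]
ee_rot: [3.136, 0.168, 0.002]
ft_force: [-1.8, 2.9, 5.8]
width: 0.5
grasp_force: 61.9
```

Emit:
send_rows([
  {"hand":1,"offset":[0,0,0],"twist":0},
  {"hand":1,"offset":[0,0,0],"twist":0},
  {"hand":1,"offset":[0,0,0],"twist":0},
  {"hand":1,"offset":[0,0,-0.7],"twist":0},
  {"hand":1,"offset":[0,0,-0.9],"twist":0},
  {"hand":1,"offset":[0,0,-0.9],"twist":-0.162},
  {"hand":1,"offset":[0,0,-0.9],"twist":-0.162},
  {"hand":1,"offset":[0,0,-0.9],"twist":-0.162},
  {"hand":1,"offset":[0,0,-0.9],"twist":-0.162},
  {"hand":1,"offset":[0,0,-0.9],"twist":0},
  {"hand":1,"offset":[0,0,0],"twist":0},
])

```text
time: 11.82
ee_pos: [0.452, -0.3473, 0.2516]
ee_rot: [2.898, 1.2, 0.004]
ft_force: [-0.7, 0.3, 0.2]
width: 0.999
grasp_force: 0.0
```

```bash
python3 -c "
from h import *
go('B')
im,d,W,p=grab('wrist')
m=(W[...,2]>.1)&(W[...,2]<.125)&(im[...,0]>120)&(im[...,1]<60)&(np.hypot(W[...,0]-.451,W[...,1]+.346)<.05)
print(m.sum(),cv2.minEnclosingCircle(W[m][:,:2].astype(np.float32)),np.median(W[m][:,2]))
"
```

```text
t 11.82 p [ 0.452  -0.3473  0.2516] yaw -45.0 tilt [ 0.004 -0.004] w 0.999 gf 0.0
B yaw -45.0 units x,y 11.61 -3.91 twist rows .178: 0.0
2066 ((0.4497746229171753, -0.3464690148830414), 0.021995149552822113) 0.11345910138882878
```

Emit:
send_rows([
  {"hand":1,"offset":[0.97,-0.33,0],"twist":0},
  {"hand":1,"offset":[0.97,-0.33,0],"twist":0},
  {"hand":1,"offset":[0.97,-0.33,0],"twist":0},
  {"hand":1,"offset":[0.97,-0.33,0],"twist":0},
  {"hand":1,"offset":[0.97,-0.33,0],"twist":0},
  {"hand":1,"offset":[0.97,-0.33,0],"twist":0},
  {"hand":1,"offset":[0.97,-0.33,0],"twist":0},
  {"hand":1,"offset":[0.97,-0.33,0],"twist":0},
  {"hand":1,"offset":[0.97,-0.33,0],"twist":0},
  {"hand":1,"offset":[0.97,-0.33,0],"twist":0},
  {"hand":1,"offset":[0.97,-0.33,0],"twist":0},
  {"hand":1,"offset":[0.94,-0.28,0],"twist":0},
])

```text
time: 13.38
ee_pos: [0.5874, -0.0715, 0.2465]
ee_rot: [-2.901, -1.202, 0.003]
ft_force: [-0.0, -0.1, -0.2]
width: 0.998
grasp_force: 0.0
```

Emit:
send_rows([
  {"hand":1,"offset":[0,0,0.6],"twist":0},
  {"hand":1,"offset":[0,0,0.6],"twist":0},
  {"hand":1,"offset":[0,0,0.6],"twist":0},
  {"hand":1,"offset":[0,0,0.4],"twist":0},
  {"hand":1,"offset":[0,0,0],"twist":0},
])

```text
time: 14.0
ee_pos: [0.5868, -0.0727, 0.1917]
ee_rot: [-2.902, -1.201, 0.003]
ft_force: [0.1, -0.9, -0.7]
width: 1.002
grasp_force: 0.0
```

```bash
cat >> h.py <<'E'
def cap(x,y,lo=.1,hi=.125,save=None):
    im,d,W,p=grab('wrist',save)
    m=(W[...,2]>lo)&(W[...,2]<hi)&(np.hypot(W[...,0]-x,W[...,1]-y)<.04)
    print(m.sum(),cv2.minEnclosingCircle(W[m][:,:2].astype(np.float32)),np.median(W[m][:,2]) if m.any() else '')
E
python3 -c "
from h import *
go('B');cap(*P['B'])"
```

```text
t 14.0 p [ 0.5868 -0.0727  0.1917] yaw -45.0 tilt [-0.002  0.   ] w 1.002 gf 0.0
B yaw -45.0 units x,y 0.02 0.04 twist rows .178: 0.0
5037 ((0.5887507796287537, -0.07464807480573654), 0.02230372093617916) 0.10751470466365685
```

Emit:
send_rows([
  {"hand":1,"offset":[0,0.1,0.9],"twist":0},
  {"hand":1,"offset":[0,0,0.9],"twist":0},
  {"hand":1,"offset":[0,0,0.9],"twist":0},
  {"hand":1,"offset":[0,0,0.9],"twist":0},
  {"hand":1,"offset":[0,0,0.55],"twist":0},
  {"hand":1,"offset":[0,0,0],"twist":0},
  {"hand":-1,"offset":[0,0,0],"twist":0},
  {"hand":-1,"offset":[0,0,0],"twist":0},
  {"hand":-1,"offset":[0,0,0],"twist":0},
  {"hand":-1,"offset":[0,0,0],"twist":0},
  {"hand":-1,"offset":[0,0,0],"twist":0},
])

```text
time: 15.42
ee_pos: [0.5899, -0.0742, 0.0908]
ee_rot: [2.901, 1.202, 0.003]
ft_force: [-0.6, 0.6, 6.2]
width: 0.508
grasp_force: 60.8
```

Emit:
send_rows([
  {"hand":-1,"offset":[0,0,-0.9],"twist":0},
  {"hand":-1,"offset":[0,0,-0.98],"twist":0},
  {"hand":-1,"offset":[0,0,-0.98],"twist":0},
  {"hand":-1,"offset":[0,0,-0.98],"twist":0},
  {"hand":-1,"offset":[0,0,-0.98],"twist":0.162},
  {"hand":-1,"offset":[0,0,-0.98],"twist":0.162},
  {"hand":-1,"offset":[0,0,-0.98],"twist":0.162},
  {"hand":-1,"offset":[0,0,-0.98],"twist":0.162},
  {"hand":-1,"offset":[0,0,0],"twist":0},
])

```text
time: 16.55
ee_pos: [0.5898, -0.0743, 0.2852]
ee_rot: [3.136, 0.17, 0.005]
ft_force: [0.3, 0.8, -0.3]
width: 0.503
grasp_force: 61.0
```

```bash
python3 -c "
from h import *
go('r1')"
```

```text
t 16.55 p [ 0.5898 -0.0743  0.2852] yaw -83.8 tilt [ 0.004 -0.001] w 0.503 gf 61.0
r1 yaw -83.8 units x,y -1.11 10.25 twist rows .178: 0.0
```

Emit:
send_rows([
  {"hand":-1,"offset":[-0.1,0.93,0],"twist":0},
  {"hand":-1,"offset":[-0.1,0.93,0],"twist":0},
  {"hand":-1,"offset":[-0.1,0.93,0],"twist":0},
  {"hand":-1,"offset":[-0.1,0.93,0],"twist":0},
  {"hand":-1,"offset":[-0.1,0.93,0],"twist":0},
  {"hand":-1,"offset":[-0.1,0.93,0],"twist":0},
  {"hand":-1,"offset":[-0.1,0.93,0],"twist":0},
  {"hand":-1,"offset":[-0.1,0.93,0],"twist":0},
  {"hand":-1,"offset":[-0.1,0.93,0],"twist":0},
  {"hand":-1,"offset":[-0.1,0.93,0],"twist":0},
  {"hand":-1,"offset":[-0.11,0.95,0],"twist":0},
  {"hand":-1,"offset":[0,0,0],"twist":0},
])

```text
time: 18.05
ee_pos: [0.5886, -0.3342, 0.2825]
ee_rot: [-3.137, -0.164, 0.001]
ft_force: [-0.7, -0.5, -1.2]
width: 0.505
grasp_force: 61.2
```

Emit:
send_rows([
  {"hand":-1,"offset":[0,0,0.9],"twist":0},
  {"hand":-1,"offset":[0,0,0.9],"twist":0},
  {"hand":-1,"offset":[0,0,0.9],"twist":0},
  {"hand":-1,"offset":[0,0,0.9],"twist":0},
  {"hand":-1,"offset":[0,0,0.4],"twist":0},
  {"hand":-1,"offset":[0,0,0],"twist":0},
])

```text
time: 18.8
ee_pos: [0.5889, -0.3315, 0.1827]
ee_rot: [-3.136, -0.169, 0.002]
ft_force: [0.0, 0.4, -0.2]
width: 0.505
grasp_force: 61.2
```

```bash
python3 -c "
from h import *
go('r1')"
```

```text
t 18.8 p [ 0.5889 -0.3315  0.1827] yaw -83.8 tilt [-0.001  0.001] w 0.505 gf 61.2
r1 yaw -83.8 units x,y 0.04 0.02 twist rows .178: 0.0
```

Emit:
send_rows([
  {"hand":-1,"offset":[0.04,0,0.8],"twist":0},
  {"hand":-1,"offset":[0,0,0.8],"twist":0},
  {"hand":-1,"offset":[0,0,0.8],"twist":0},
  {"hand":-1,"offset":[0,0,0.6],"twist":0},
  {"hand":-1,"offset":[0,0,0.3],"twist":0},
  {"hand":-1,"offset":[0,0,0.1],"twist":0},
  {"hand":-1,"offset":[0,0,0.04],"twist":0},
  {"hand":-1,"offset":[0,0,0],"twist":0},
])

```text
time: 19.8
ee_pos: [0.5903, -0.332, 0.0981]
ee_rot: [3.136, 0.168, 0.002]
ft_force: [-0.0, 1.1, -0.0]
width: 0.504
grasp_force: 61.2
```

Emit:
send_rows([
  {"hand":-1,"offset":[0,0,0.05],"twist":0},
  {"hand":-1,"offset":[0,0,0.03],"twist":0},
  {"hand":-1,"offset":[0,0,0],"twist":0},
])

```text
time: 20.18
ee_pos: [0.5904, -0.332, 0.0968]
ee_rot: [3.136, 0.168, 0.003]
ft_force: [-1.2, 1.3, 5.0]
width: 0.507
grasp_force: 61.7
```

Contact. Release, lift, and head to jar C.

Emit:
send_rows([
  {"hand":1,"offset":[0,0,0],"twist":0},
  {"hand":1,"offset":[0,0,0],"twist":0},
  {"hand":1,"offset":[0,0,0],"twist":0},
  {"hand":1,"offset":[0,0,-0.7],"twist":0},
  {"hand":1,"offset":[0,0,-0.9],"twist":0},
  {"hand":1,"offset":[0,0,-0.9],"twist":-0.162},
  {"hand":1,"offset":[0,0,-0.9],"twist":-0.162},
  {"hand":1,"offset":[0,0,-0.9],"twist":-0.162},
  {"hand":1,"offset":[0,0,-0.9],"twist":-0.162},
  {"hand":1,"offset":[0,0,-0.9],"twist":0},
  {"hand":1,"offset":[0,0,0],"twist":0},
])

```text
time: 21.55
ee_pos: [0.5906, -0.3322, 0.2519]
ee_rot: [2.898, 1.2, 0.006]
ft_force: [0.6, -0.1, -0.3]
width: 0.998
grasp_force: 0.0
```

```bash
python3 -c "
from h import *
go('C');cap(*P['r1'])"
```

```text
t 21.55 p [ 0.5906 -0.3322  0.2519] yaw -45.0 tilt [ 0.005 -0.003] w 0.998 gf 0.0
C yaw -45.0 units x,y 6.65 -14.34 twist rows .178: 0.0
3496 ((0.5899883508682251, -0.3305705487728119), 0.02268637903034687) 0.11340221362685513
```

Emit:
send_rows([
  {"hand":1,"offset":[0.44,-0.96,0],"twist":0},
  {"hand":1,"offset":[0.44,-0.96,0],"twist":0},
  {"hand":1,"offset":[0.44,-0.96,0],"twist":0},
  {"hand":1,"offset":[0.44,-0.96,0],"twist":0},
  {"hand":1,"offset":[0.44,-0.96,0],"twist":0},
  {"hand":1,"offset":[0.44,-0.96,0],"twist":0},
  {"hand":1,"offset":[0.44,-0.96,0],"twist":0},
  {"hand":1,"offset":[0.44,-0.96,0],"twist":0},
  {"hand":1,"offset":[0.44,-0.96,0],"twist":0},
  {"hand":1,"offset":[0.44,-0.96,0],"twist":0},
  {"hand":1,"offset":[0.44,-0.96,0],"twist":0},
  {"hand":1,"offset":[0.44,-0.96,0],"twist":0},
])

```text
time: 23.1
ee_pos: [0.4789, -0.034, 0.2465]
ee_rot: [-2.902, -1.202, 0.002]
ft_force: [0.0, -0.6, 1.1]
width: 0.998
grasp_force: 0.0
```

Emit:
send_rows([
  {"hand":1,"offset":[0.44,-0.94,0],"twist":0},
  {"hand":1,"offset":[0.44,-0.94,0],"twist":0},
  {"hand":1,"offset":[0.44,-0.94,0],"twist":0},
  {"hand":1,"offset":[0,0,0.8],"twist":0},
  {"hand":1,"offset":[0,0,0.8],"twist":0},
  {"hand":1,"offset":[0,0,0.6],"twist":0},
  {"hand":1,"offset":[0,0,0],"twist":0},
])

```text
time: 23.98
ee_pos: [0.4523, 0.0383, 0.1909]
ee_rot: [-2.901, -1.202, 0.005]
ft_force: [-0.5, 0.3, -0.3]
width: 0.998
grasp_force: 0.0
```

```bash
python3 -c "
from h import *
go('C');cap(*P['C'])"
```

```text
t 23.98 p [0.4523 0.0383 0.1909] yaw -45.0 tilt [-0.003 -0.   ] w 0.998 gf 0.0
C yaw -45.0 units x,y 0.09 0.06 twist rows .178: 0.0
5101 ((0.45606672763824463, 0.038582418113946915), 0.02223934978246689) 0.10755042921174858
```

Emit:
send_rows([
  {"hand":1,"offset":[0.12,0.1,0.9],"twist":0},
  {"hand":1,"offset":[0,0,0.9],"twist":0},
  {"hand":1,"offset":[0,0,0.9],"twist":0},
  {"hand":1,"offset":[0,0,0.9],"twist":0},
  {"hand":1,"offset":[0,0,0.5],"twist":0},
  {"hand":1,"offset":[0,0,0],"twist":0},
  {"hand":-1,"offset":[0,0,0],"twist":0},
  {"hand":-1,"offset":[0,0,0],"twist":0},
  {"hand":-1,"offset":[0,0,0],"twist":0},
  {"hand":-1,"offset":[0,0,0],"twist":0},
  {"hand":-1,"offset":[0,0,0],"twist":0},
])

```text
time: 25.4
ee_pos: [0.4576, 0.0388, 0.0916]
ee_rot: [2.902, 1.202, 0.003]
ft_force: [-0.9, 0.1, 6.7]
width: 0.503
grasp_force: 60.6
```

Emit:
send_rows([
  {"hand":-1,"offset":[0,0,-0.9],"twist":0},
  {"hand":-1,"offset":[0,0,-0.98],"twist":0},
  {"hand":-1,"offset":[0,0,-0.98],"twist":0},
  {"hand":-1,"offset":[0,0,-0.98],"twist":0},
  {"hand":-1,"offset":[0,0,-0.98],"twist":0.162},
  {"hand":-1,"offset":[0,0,-0.98],"twist":0.162},
  {"hand":-1,"offset":[0,0,-0.98],"twist":0.162},
  {"hand":-1,"offset":[0,0,-0.98],"twist":0.162},
  {"hand":-1,"offset":[0,0,0],"twist":0},
])

```text
time: 26.52
ee_pos: [0.4576, 0.0387, 0.2859]
ee_rot: [3.137, 0.17, 0.005]
ft_force: [0.9, 0.0, -1.0]
width: 0.501
grasp_force: 60.9
```

```bash
python3 -c "
from h import *
go('r2')"
```

```text
t 26.52 p [0.4576 0.0387 0.2859] yaw -83.8 tilt [ 0.003 -0.   ] w 0.501 gf 60.9
r2 yaw -83.8 units x,y 0.87 15.29 twist rows .178: 0.0
```

Emit:
send_rows([
  {"hand":-1,"offset":[0.055,0.96,0],"twist":0},
  {"hand":-1,"offset":[0.055,0.96,0],"twist":0},
  {"hand":-1,"offset":[0.055,0.96,0],"twist":0},
  {"hand":-1,"offset":[0.055,0.96,0],"twist":0},
  {"hand":-1,"offset":[0.055,0.96,0],"twist":0},
  {"hand":-1,"offset":[0.055,0.96,0],"twist":0},
  {"hand":-1,"offset":[0.055,0.96,0],"twist":0},
  {"hand":-1,"offset":[0.055,0.96,0],"twist":0},
  {"hand":-1,"offset":[0.055,0.96,0],"twist":0},
  {"hand":-1,"offset":[0.055,0.96,0],"twist":0},
  {"hand":-1,"offset":[0.055,0.96,0],"twist":0},
  {"hand":-1,"offset":[0.055,0.96,0],"twist":0},
])

```text
time: 28.02
ee_pos: [0.5042, -0.247, 0.2833]
ee_rot: [-3.136, -0.17, 0.002]
ft_force: [0.1, -0.8, -0.8]
width: 0.502
grasp_force: 61.1
```

Emit:
send_rows([
  {"hand":-1,"offset":[0.055,0.95,0],"twist":0},
  {"hand":-1,"offset":[0.055,0.95,0],"twist":0},
  {"hand":-1,"offset":[0.055,0.95,0],"twist":0},
  {"hand":-1,"offset":[0.055,0.92,0],"twist":0},
  {"hand":-1,"offset":[0,0,0],"twist":0},
  {"hand":-1,"offset":[0,0,0.9],"twist":0},
  {"hand":-1,"offset":[0,0,0.9],"twist":0},
  {"hand":-1,"offset":[0,0,0.9],"twist":0},
  {"hand":-1,"offset":[0,0,0.9],"twist":0},
  {"hand":-1,"offset":[0,0,0.4],"twist":0},
  {"hand":-1,"offset":[0,0,0],"twist":0},
])

```text
time: 29.4
ee_pos: [0.5195, -0.3386, 0.1836]
ee_rot: [-3.136, -0.169, 0.002]
ft_force: [-0.2, 0.8, -0.6]
width: 0.504
grasp_force: 61.2
```

```bash
python3 -c "
from h import *
go('r2')"
```

```text
t 29.4 p [ 0.5195 -0.3386  0.1836] yaw -83.8 tilt [-0.001  0.001] w 0.504 gf 61.2
r2 yaw -83.8 units x,y 0.04 0.02 twist rows .178: 0.0
```

Emit:
send_rows([
  {"hand":-1,"offset":[0.04,0,0.8],"twist":0},
  {"hand":-1,"offset":[0,0,0.8],"twist":0},
  {"hand":-1,"offset":[0,0,0.8],"twist":0},
  {"hand":-1,"offset":[0,0,0.6],"twist":0},
  {"hand":-1,"offset":[0,0,0.3],"twist":0},
  {"hand":-1,"offset":[0,0,0.12],"twist":0},
  {"hand":-1,"offset":[0,0,0.05],"twist":0},
  {"hand":-1,"offset":[0,0,0.03],"twist":0},
  {"hand":-1,"offset":[0,0,0],"twist":0},
])

```text
time: 30.52
ee_pos: [0.521, -0.3391, 0.0976]
ee_rot: [3.136, 0.168, 0.002]
ft_force: [-0.1, -0.1, 0.5]
width: 0.504
grasp_force: 61.2
```

Emit:
send_rows([
  {"hand":-1,"offset":[0,0,0.04],"twist":0},
  {"hand":-1,"offset":[0,0,0],"twist":0},
])

```text
time: 30.78
ee_pos: [0.5212, -0.3391, 0.0975]
ee_rot: [3.136, 0.168, 0.003]
ft_force: [-0.3, 1.8, 5.0]
width: 0.5
grasp_force: 61.7
```

Emit:
send_rows([
  {"hand":1,"offset":[0,0,0],"twist":0},
  {"hand":1,"offset":[0,0,0],"twist":0},
  {"hand":1,"offset":[0,0,0],"twist":0},
  {"hand":1,"offset":[0,0,-0.7],"twist":0},
  {"hand":1,"offset":[0,0,-0.9],"twist":0},
  {"hand":1,"offset":[0,0,-0.9],"twist":-0.162},
  {"hand":1,"offset":[0,0,-0.9],"twist":-0.162},
  {"hand":1,"offset":[0,0,-0.9],"twist":-0.162},
  {"hand":1,"offset":[0,0,-0.9],"twist":-0.162},
  {"hand":1,"offset":[0,0,-0.9],"twist":0},
  {"hand":1,"offset":[0,0,0],"twist":0},
])

```text
time: 32.15
ee_pos: [0.5213, -0.3394, 0.2521]
ee_rot: [2.898, 1.2, 0.005]
ft_force: [-0.0, 0.4, -0.3]
width: 1.001
grasp_force: 0.0
```

```bash
python3 -c "
from h import *
go('mill');cap(*P['r2'],save='w3.png')"
```

```text
t 32.15 p [ 0.5213 -0.3394  0.2521] yaw -45.0 tilt [ 0.005 -0.004] w 1.001 gf 0.0
mill yaw -45.0 units x,y 6.8 -2.99 twist rows .178: 0.0
3461 ((0.5201743841171265, -0.33778607845306396), 0.022970380261540413) 0.11344393175300839
```

View pics/w3.png

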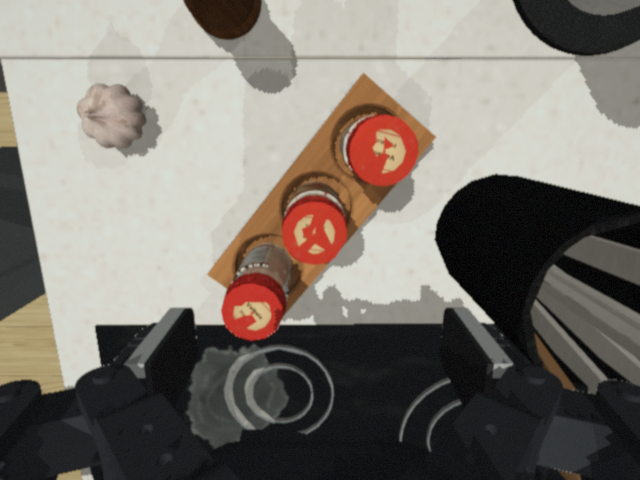

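All three red caps (380,148), (315,230) and (254,305) stand upright in their pockets, and the garlic at (112,115) is untouched. Now the mill.

Emit:
send_rows([
  {"hand":1,"offset":[0.97,-0.43,0],"twist":0},
  {"hand":1,"offset":[0.97,-0.43,0],"twist":0},
  {"hand":1,"offset":[0.97,-0.43,0],"twist":0},
  {"hand":1,"offset":[0.97,-0.43,0],"twist":0},
  {"hand":1,"offset":[0.97,-0.43,0],"twist":0},
  {"hand":1,"offset":[0.97,-0.43,0],"twist":0},
  {"hand":1,"offset":[0.97,-0.42,0],"twist":0},
  {"hand":1,"offset":[0,0,0],"twist":0},
])

```text
time: 33.2
ee_pos: [0.5878, -0.1642, 0.2469]
ee_rot: [-2.899, -1.205, 0.002]
ft_force: [1.2, -0.4, -0.0]
width: 1.001
grasp_force: 0.0
```

```bash
python3 -c "
from h import *
go('mill');cap(*P['mill'],lo=.125,hi=.152)"
```

```text
t 33.2 p [ 0.5878 -0.1642  0.2469] yaw -44.9 tilt [-0.002  0.001] w 1.001 gf 0.0
mill yaw -44.9 units x,y -0.03 0.09 twist rows .178: 0.0
4792 ((0.5905448794364929, -0.16764622926712036), 0.02512194775044918) 0.14469362660470506
```

Emit:
send_rows([
  {"hand":1,"offset":[0,0.13,0.9],"twist":0},
  {"hand":1,"offset":[0,0,0.9],"twist":0},
  {"hand":1,"offset":[0,0,0.9],"twist":0},
  {"hand":1,"offset":[0,0,0.9],"twist":0},
  {"hand":1,"offset":[0,0,0.8],"twist":0},
  {"hand":1,"offset":[0,0,0.45],"twist":0},
  {"hand":1,"offset":[0,0,0],"twist":0},
  {"hand":-1,"offset":[0,0,0],"twist":0},
  {"hand":-1,"offset":[0,0,0],"twist":0},
  {"hand":-1,"offset":[0,0,0],"twist":0},
  {"hand":-1,"offset":[0,0,0],"twist":0},
  {"hand":-1,"offset":[0,0,0],"twist":0},
])

```text
time: 34.75
ee_pos: [0.5907, -0.1682, 0.1288]
ee_rot: [2.901, 1.202, 0.004]
ft_force: [1.3, 1.5, 6.8]
width: 0.533
grasp_force: 61.5
```

Emit:
send_rows([
  {"hand":-1,"offset":[0,0,-0.3],"twist":0},
  {"hand":-1,"offset":[0,0,-0.5],"twist":0},
  {"hand":-1,"offset":[0,0,-0.8],"twist":0},
  {"hand":-1,"offset":[0,0,-0.9],"twist":0},
  {"hand":-1,"offset":[0,0,-0.9],"twist":0},
  {"hand":-1,"offset":[0,0,-0.9],"twist":0},
  {"hand":-1,"offset":[0,0,-0.9],"twist":0},
  {"hand":-1,"offset":[0,0,-0.9],"twist":0},
  {"hand":-1,"offset":[0,0,0],"twist":0},
])

```text
time: 35.88
ee_pos: [0.5905, -0.1684, 0.2833]
ee_rot: [2.899, 1.201, 0.007]
ft_force: [0.3, 0.6, -1.5]
width: 0.533
grasp_force: 61.6
```

```bash
python3 -c "
from h import *
go('wide')
im,d,W,p=grab('scene','s2.png')"
```

```text
t 35.88 p [ 0.5905 -0.1684  0.2833] yaw -45.0 tilt [ 0.005 -0.002] w 0.533 gf 61.6
wide yaw -45.0 units x,y 12.21 -19.15 twist rows .178: 0.0
```

View pics/s2.png

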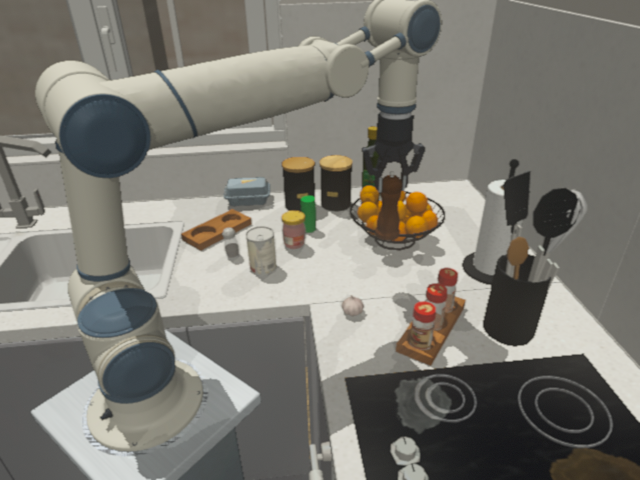

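The mill at (390,210) hangs upright in the gripper, and nothing else has moved. Going to the wide pocket.

Emit:
send_rows([
  {"hand":-1,"offset":[0.58,-0.91,0],"twist":0},
  {"hand":-1,"offset":[0.58,-0.91,0],"twist":0},
  {"hand":-1,"offset":[0.58,-0.91,0],"twist":0},
  {"hand":-1,"offset":[0.58,-0.91,0],"twist":0},
  {"hand":-1,"offset":[0.58,-0.91,0],"twist":0},
  {"hand":-1,"offset":[0.58,-0.91,0],"twist":0},
  {"hand":-1,"offset":[0.58,-0.91,0],"twist":0},
  {"hand":-1,"offset":[0.58,-0.91,0],"twist":0},
  {"hand":-1,"offset":[0.58,-0.91,0],"twist":0},
  {"hand":-1,"offset":[0.58,-0.91,0],"twist":0},
  {"hand":-1,"offset":[0.58,-0.91,0],"twist":0},
  {"hand":-1,"offset":[0.58,-0.91,0],"twist":0},
])

```text
time: 37.42
ee_pos: [0.5193, 0.1487, 0.2781]
ee_rot: [-2.902, -1.202, 0.003]
ft_force: [0.8, 0.9, -1.5]
width: 0.537
grasp_force: 61.7
```

Emit:
send_rows([
  {"hand":-1,"offset":[0.58,-0.91,0],"twist":0},
  {"hand":-1,"offset":[0.58,-0.91,0],"twist":0},
  {"hand":-1,"offset":[0.58,-0.91,0],"twist":0},
  {"hand":-1,"offset":[0.58,-0.91,0],"twist":0},
  {"hand":-1,"offset":[0.58,-0.91,0],"twist":0},
  {"hand":-1,"offset":[0.58,-0.91,0],"twist":0},
  {"hand":-1,"offset":[0.58,-0.91,0],"twist":0},
  {"hand":-1,"offset":[0.58,-0.91,0],"twist":0},
  {"hand":-1,"offset":[0.58,-0.91,0],"twist":0},
  {"hand":-1,"offset":[0,0,0.7],"twist":0},
  {"hand":-1,"offset":[0,0,0.7],"twist":0},
  {"hand":-1,"offset":[0,0,0],"twist":0},
])

```text
time: 38.92
ee_pos: [0.4669, 0.3836, 0.241]
ee_rot: [2.902, 1.2, -0.008]
ft_force: [0.6, -1.0, -2.2]
width: 0.533
grasp_force: 61.7
```

```bash
python3 -c "
from h import *
go('wide','salt')
im,d,W,p=grab('wrist','w4.png')"
```

```text
t 38.92 p [0.4669 0.3836 0.241 ] yaw -45.1 tilt [-0.004 -0.004] w 0.533 gf 61.7
wide yaw -45.1 units x,y 0.1 -0.04 twist rows .178: 0.0
salt yaw -45.1 units x,y -4.3 3.41 twist rows .178: 0.0
```

View pics/w4.png

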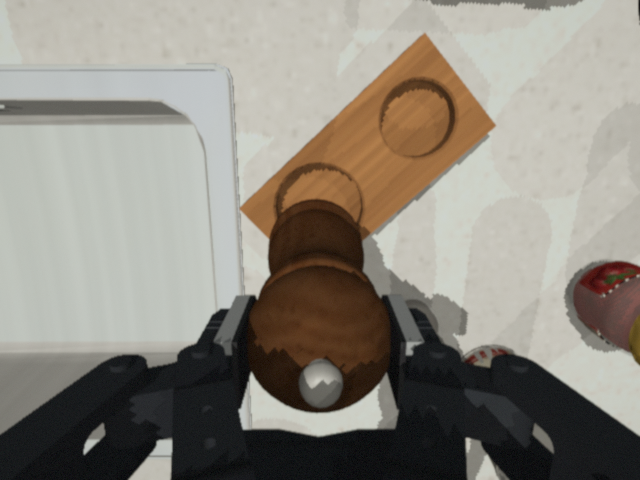

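The mill hangs upright, lined up with the wide pocket (320,200), and the shaker at (430,315) is below finger height. Lowering.

Emit:
send_rows([
  {"hand":-1,"offset":[0.1,-0.04,0.8],"twist":0},
  {"hand":-1,"offset":[0,0,0.8],"twist":0},
  {"hand":-1,"offset":[0,0,0.8],"twist":0},
  {"hand":-1,"offset":[0,0,0.8],"twist":0},
  {"hand":-1,"offset":[0,0,0.6],"twist":0},
  {"hand":-1,"offset":[0,0,0.25],"twist":0},
  {"hand":-1,"offset":[0,0,0.1],"twist":0},
  {"hand":-1,"offset":[0,0,0.04],"twist":0},
  {"hand":-1,"offset":[0,0,0],"twist":0},
])

```text
time: 40.1
ee_pos: [0.4687, 0.3877, 0.1405]
ee_rot: [-2.902, -1.202, -0.002]
ft_force: [0.7, 0.0, -0.9]
width: 0.538
grasp_force: 61.7
```

Emit:
send_rows([
  {"hand":-1,"offset":[0,0,0.12],"twist":0},
  {"hand":-1,"offset":[0,0,0.06],"twist":0},
  {"hand":-1,"offset":[0,0,0.04],"twist":0},
  {"hand":-1,"offset":[0,0,0],"twist":0},
])

```text
time: 40.6
ee_pos: [0.4686, 0.3876, 0.1348]
ee_rot: [-2.902, -1.202, -0.001]
ft_force: [-0.3, -0.7, 2.0]
width: 0.532
grasp_force: 62.0
```

Contact. Release, rise to 0.25, and move to the salt.

Emit:
send_rows([
  {"hand":1,"offset":[0,0,0.02],"twist":0},
  {"hand":1,"offset":[0,0,0],"twist":0},
  {"hand":1,"offset":[0,0,0],"twist":0},
  {"hand":1,"offset":[0,0,0],"twist":0},
  {"hand":1,"offset":[0,0,-0.8],"twist":0},
  {"hand":1,"offset":[0,0,-0.9],"twist":0},
  {"hand":1,"offset":[0,0,-0.9],"twist":0},
  {"hand":1,"offset":[0,0,-0.9],"twist":0},
  {"hand":1,"offset":[0,0,-0.6],"twist":0},
  {"hand":1,"offset":[0,0,0],"twist":0},
])

```text
time: 41.85
ee_pos: [0.4689, 0.3878, 0.2386]
ee_rot: [-2.902, -1.202, -0.006]
ft_force: [-0.1, -0.8, -1.0]
width: 0.998
grasp_force: 0.0
```

```bash
python3 -c "
from h import *
go('salt');cap(*P['wide'],lo=.125,hi=.158)"
```

```text
t 41.85 p [0.4689 0.3878 0.2386] yaw -45.0 tilt [0.003 0.002] w 0.998 gf 0.0
salt yaw -45.0 units x,y -4.48 3.47 twist rows .178: 0.0
5347 ((0.4681127071380615, 0.3883531093597412), 0.02516433782875538) 0.15067532558065144
```

Emit:
send_rows([
  {"hand":1,"offset":[-0.9,0.69,0],"twist":0},
  {"hand":1,"offset":[-0.9,0.69,0],"twist":0},
  {"hand":1,"offset":[-0.9,0.69,0],"twist":0},
  {"hand":1,"offset":[-0.9,0.69,0],"twist":0},
  {"hand":1,"offset":[-0.88,0.71,0],"twist":0},
  {"hand":1,"offset":[0,0,0.8],"twist":0},
  {"hand":1,"offset":[0,0,0.8],"twist":0},
  {"hand":1,"offset":[0,0,0],"twist":0},
])

```text
time: 42.9
ee_pos: [0.4493, 0.2471, 0.1923]
ee_rot: [2.902, 1.204, -0.01]
ft_force: [0.2, -0.6, -1.2]
width: 1.001
grasp_force: 0.0
```

```bash
python3 -c "
from h import *
go('salt');cap(*P['salt'],lo=.078,hi=.1)"
```

```text
t 42.9 p [0.4493 0.2471 0.1923] yaw -44.9 tilt [-0.006 -0.002] w 1.001 gf 0.0
salt yaw -44.9 units x,y 0.06 0.05 twist rows .178: 0.0
2404 ((0.45158347487449646, 0.24732401967048645), 0.017280355095863342) 0.08750527454563087
```

Emit:
send_rows([
  {"hand":1,"offset":[0.07,0.06,0.9],"twist":0},
  {"hand":1,"offset":[0,0,0.9],"twist":0},
  {"hand":1,"offset":[0,0,0.9],"twist":0},
  {"hand":1,"offset":[0,0,0.9],"twist":0},
  {"hand":1,"offset":[0,0,0.9],"twist":0},
  {"hand":1,"offset":[0,0,0.9],"twist":0},
  {"hand":1,"offset":[0,0,0.5],"twist":0},
  {"hand":1,"offset":[0,0,0],"twist":0},
  {"hand":-1,"offset":[0,0,0],"twist":0},
  {"hand":-1,"offset":[0,0,0],"twist":0},
  {"hand":-1,"offset":[0,0,0],"twist":0},
  {"hand":-1,"offset":[0,0,0],"twist":0},
])

```text
time: 44.45
ee_pos: [0.4538, 0.2475, 0.0503]
ee_rot: [-2.902, -1.202, -0.004]
ft_force: [-0.5, 0.0, 5.7]
width: 0.437
grasp_force: 60.2
```

Emit:
send_rows([
  {"hand":-1,"offset":[0,0,0],"twist":0},
])

```text
time: 44.58
ee_pos: [0.4538, 0.2475, 0.0503]
ee_rot: [-2.902, -1.202, -0.004]
ft_force: [-0.1, -0.4, 6.4]
width: 0.437
grasp_force: 60.2
```

The opening says 37 mm rather than 44, so the pads may be on the taper. I'll regrip about 12 mm lower.

Emit:
send_rows([
  {"hand":1,"offset":[0,0,0],"twist":0},
  {"hand":1,"offset":[0,0,0],"twist":0},
  {"hand":1,"offset":[0,0,0],"twist":0},
  {"hand":1,"offset":[0,0,0.3],"twist":0},
  {"hand":1,"offset":[0,0,0.25],"twist":0},
  {"hand":1,"offset":[0,0,0],"twist":0},
  {"hand":-1,"offset":[0,0,0],"twist":0},
  {"hand":-1,"offset":[0,0,0],"twist":0},
  {"hand":-1,"offset":[0,0,0],"twist":0},
  {"hand":-1,"offset":[0,0,0],"twist":0},
  {"hand":-1,"offset":[0,0,0],"twist":0},
])

```text
time: 45.95
ee_pos: [0.4535, 0.2472, 0.0358]
ee_rot: [2.902, 1.202, 0.003]
ft_force: [0.9, -0.3, 5.0]
width: 0.464
grasp_force: 60.9
```

Emit:
send_rows([
  {"hand":-1,"offset":[0,0,-0.4],"twist":0},
  {"hand":-1,"offset":[0,0,-0.8],"twist":0},
  {"hand":-1,"offset":[0,0,-0.9],"twist":0},
  {"hand":-1,"offset":[0,0,-0.9],"twist":0},
  {"hand":-1,"offset":[0,0,-0.9],"twist":0},
  {"hand":-1,"offset":[0,0,-0.9],"twist":0},
  {"hand":-1,"offset":[0,0,0],"twist":0},
])

```text
time: 46.82
ee_pos: [0.4539, 0.2476, 0.1583]
ee_rot: [-2.902, -1.202, -0.008]
ft_force: [0.4, 0.1, -1.7]
width: 0.462
grasp_force: 60.5
```

```bash
python3 -c "
from h import *
go('narrow')"
```

```text
t 46.83 p [0.4539 0.2476 0.1583] yaw -45.0 tilt [0.005 0.002] w 0.462 gf 60.5
narrow yaw -45.0 units x,y 7.23 -0.37 twist rows .178: 0.0
```

Emit:
send_rows([
  {"hand":-1,"offset":[0.9,-0.05,0],"twist":0},
  {"hand":-1,"offset":[0.9,-0.05,0],"twist":0},
  {"hand":-1,"offset":[0.9,-0.05,0],"twist":0},
  {"hand":-1,"offset":[0.9,-0.05,0],"twist":0},
  {"hand":-1,"offset":[0.9,-0.05,0],"twist":0},
  {"hand":-1,"offset":[0.9,-0.05,0],"twist":0},
  {"hand":-1,"offset":[0.9,-0.05,0],"twist":0},
  {"hand":-1,"offset":[0.93,-0.02,0],"twist":0},
  {"hand":-1,"offset":[0,0,0.6],"twist":0},
  {"hand":-1,"offset":[0,0,0.6],"twist":0},
  {"hand":-1,"offset":[0,0,0],"twist":0},
])

```text
time: 48.2
ee_pos: [0.5726, 0.3802, 0.1217]
ee_rot: [2.902, 1.202, -0.009]
ft_force: [0.7, 0.6, -1.0]
width: 0.466
grasp_force: 60.5
```

```bash
python3 -c "
from h import *
go('narrow')
im,d,W,p=grab('wrist','w5.png')"
```

```text
t 48.2 p [0.5726 0.3802 0.1217] yaw -45.0 tilt [-0.005 -0.003] w 0.466 gf 60.5
narrow yaw -45.0 units x,y 0.12 0.02 twist rows .178: 0.0
```

View pics/w5.png

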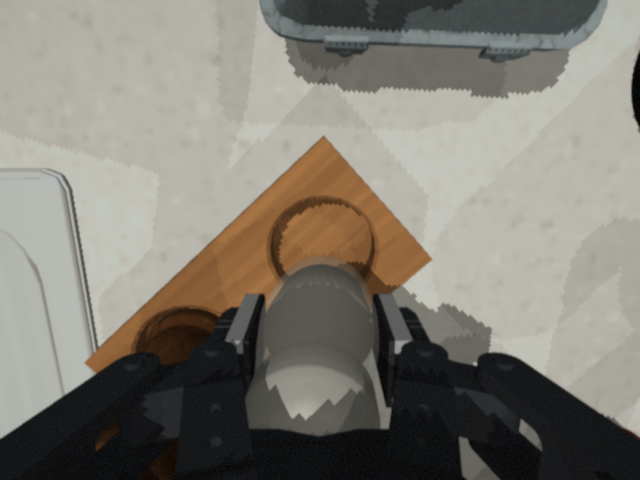

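The shaker hangs upright and is centred on the narrow pocket (322,240). Lowering.

Emit:
send_rows([
  {"hand":-1,"offset":[0.1,0.02,0.7],"twist":0},
  {"hand":-1,"offset":[0,0,0.8],"twist":0},
  {"hand":-1,"offset":[0,0,0.7],"twist":0},
  {"hand":-1,"offset":[0,0,0.5],"twist":0},
  {"hand":-1,"offset":[0,0,0.3],"twist":0},
  {"hand":-1,"offset":[0,0,0.1],"twist":0},
  {"hand":-1,"offset":[0,0,0],"twist":0},
])

```text
time: 49.12
ee_pos: [0.5765, 0.383, 0.048]
ee_rot: [-2.902, -1.202, -0.001]
ft_force: [0.8, 0.1, -1.2]
width: 0.46
grasp_force: 60.5
```

Emit:
send_rows([
  {"hand":-1,"offset":[0,0,0.14],"twist":0},
  {"hand":-1,"offset":[0,0,0.06],"twist":0},
  {"hand":-1,"offset":[0,0,0.04],"twist":0},
  {"hand":-1,"offset":[0,0,0],"twist":0},
])

```text
time: 49.62
ee_pos: [0.5764, 0.3829, 0.0418]
ee_rot: [-2.902, -1.202, -0.001]
ft_force: [-0.8, -0.6, 0.5]
width: 0.465
grasp_force: 60.6
```

Emit:
send_rows([
  {"hand":-1,"offset":[0,0,0.04],"twist":0},
  {"hand":-1,"offset":[0,0,0],"twist":0},
])

```text
time: 49.88
ee_pos: [0.5764, 0.383, 0.0418]
ee_rot: [-2.902, -1.202, -0.001]
ft_force: [-2.9, -1.4, 5.6]
width: 0.46
grasp_force: 61.1
```

Emit:
send_rows([
  {"hand":1,"offset":[0,0,0],"twist":0},
  {"hand":1,"offset":[0,0,0],"twist":0},
  {"hand":1,"offset":[0,0,0],"twist":0},
  {"hand":1,"offset":[0,0,0],"twist":0},
  {"hand":1,"offset":[0,0,-0.6],"twist":0},
  {"hand":1,"offset":[0,0,-0.9],"twist":0},
  {"hand":1,"offset":[0,0,-0.9],"twist":0},
  {"hand":1,"offset":[0,0,-0.9],"twist":0},
  {"hand":1,"offset":[0,0,-0.9],"twist":0},
  {"hand":1,"offset":[0,0,-0.9],"twist":0},
  {"hand":1,"offset":[0,0,-0.9],"twist":0},
  {"hand":1,"offset":[0,0,-0.9],"twist":0},
])

```text
time: 51.38
ee_pos: [0.5763, 0.3829, 0.2153]
ee_rot: [-2.902, -1.202, -0.003]
ft_force: [0.1, 0.3, -0.1]
width: 0.999
grasp_force: 0.0
```

Emit:
send_rows([
  {"hand":1,"offset":[-0.9,0.9,0],"twist":0},
  {"hand":1,"offset":[-0.9,0.9,0],"twist":0},
  {"hand":1,"offset":[-0.9,0.9,0],"twist":0},
  {"hand":1,"offset":[-0.9,0.9,0],"twist":0},
  {"hand":1,"offset":[-0.9,0.9,0],"twist":0},
  {"hand":1,"offset":[0,0,0],"twist":0},
])

```text
time: 52.12
ee_pos: [0.5767, 0.2219, 0.2148]
ee_rot: [2.904, 1.198, 0.003]
ft_force: [-0.3, -0.2, -0.6]
width: 1.0
grasp_force: 0.0
```

```bash
python3 - <<'E'
from h import *
go()
cap(*P['narrow'],lo=.08,hi=.11)
W=grab('scene','s3.png')[2]; W=grab('top','t3.png')[2]
E
```

```text
t 52.12 p [0.5767 0.2219 0.2148] yaw -45.2 tilt [0.002 0.   ] w 1.0 gf 0.0
3265 ((0.5750338435173035, 0.38334134221076965), 0.01749311201274395) 0.09328686641060555
```

View pics/s3.png

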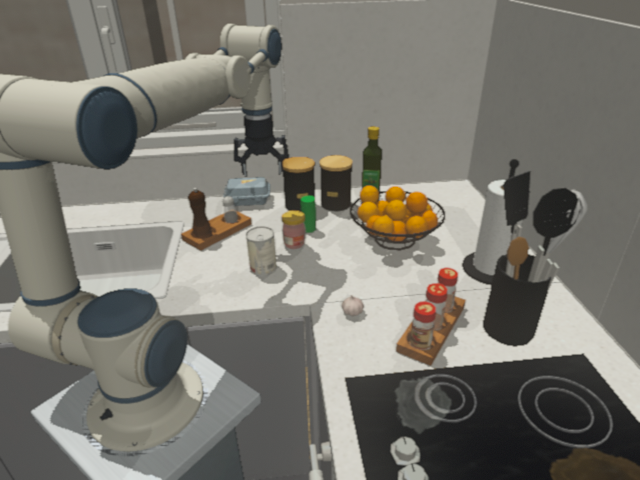

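View pics/t3.png

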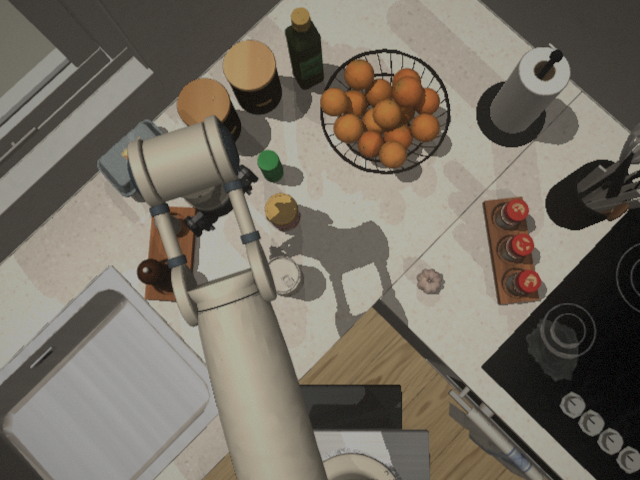

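All five stand in their pockets: three jars in the rack (right), the mill in the wide pocket (155,272) and the shaker in the narrow one. The jam, tin, garlic and green jar stand where they were, and the arm is clear of everything.

```bash
python3 -c "
from workcell import ctrl
print(ctrl.finish_job())"
```

```text
the job is handed in; nothing more can be done
None
```

The job is handed in at about 52 s: the three red-capped jars stand in the spice rack, the mill in the wide pocket and the shaker in the narrow one, and the final pictures show the jam jar, tin and garlic where they were.

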